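# Seat a copper blank in the soldering block

## Robot

A 7-joint arm with a two-finger parallel gripper is mounted at the origin on the work surface. World frame = base frame: x ahead of the robot, y to its left, z up, the work surface at z = 0. Lengths are in m, angles in rad, forces in N, time in s.
With the tool pointing down it reaches from about 0.425 to 0.925 m from the base axis. Payload 6.8 kg.
Tool frame: the origin (TCP) lies midway between the tips of the shut fingers; the grasp point (between the pads) lies 19 mm behind it; y points along the fingers, z is the direction in which the jaws open and shut, and the axes are right-handed (so a half turn about y gives the same grasp; the last joint's range is limited). The gripper opens to 85 mm and grips with 20 to 120 N. Pads are 22 mm wide; open, the fingers measure 114 mm over their backs; the gripper's body (76 mm by 85 mm) begins 54 mm behind the grasp point. The pads swing forward as they close: fully open they stand 13 mm farther back than shut.
Start: joints at [1.16, 0.477, 0.022, 1.555, -0.011, 1.109, -0.083], TCP at [0.201, -0.644, 0.231] pointing down, gripper open.
Joint ranges: [-2.96, 2.96], [-0.34, 2.1], [-1.41, 1.46], [0.24, 2.44], [-1.37, 4.51], [0.17, 1.92], [-2.96, 2.96]. Speed limits (rad/s): [2.39, 2.39, 3.14, 3.14, 3.14, 3.14, 3.14].

## Interface

Orientations are given as a unit quaternion [w, x, y, z].
In Python, from station import bot gives the robot as it stands. The module is installed in compiled form; this text tells all that it offers.
- The arm moves only by the shell command python3 -m crank 'ROWS' [FORCE]. ROWS is JSON, a list of rows, each an object with "linear": the shift along the tool's x, y, z in m, a list of three; "dr": the turn, a rotation vector about the tool's x, y, z in degrees, a list of three; "hand": the gripper command: -1 is shut, 1 is fully open, values between are in proportion. A call has 1 to 10 rows; each row is the pose to reach, as a shift and turn from the pose commanded when the call began, along the tool's axes at that moment; what a row does not reach only later rows make up. A row lasts 1/12 s, in which the tool goes at most 41.7 mm and 7.16 degrees, less where a joint would pass 70% of its speed; a pose out of reach is approached as far as the arm can. A call with a gripper value outside its range is refused whole. The fingers move at their own pace and stop on an object; FORCE is the grip in N (left out, the last holds). Time passes only in rows, so rows that repeat a pose let the fingers close. It gives the time, the measured TCP pose, the force and the opening at its end, in the units of the state.
- bot.get_obs(): the state, without advancing time (a new reading comes with each control period).
- bot.read_camera(name): name is "side" or "top" or "wrist"; returns the picture (400x640x3 uint8, blue, green, red); there is no depth.
- bot.camera_params(name): a dict with "K" (3x3 intrinsics, pixels), "R" (3x3) and "t" (3): a world point X has camera coordinates R X + t; the wrist camera has in their place "hand_eye" (4x4, takes a point from camera to tool coordinates, whose origin is the TCP and whose axes are the tool frame's). Camera axes: x right, y down, z forward; pixel columns grow to the right and rows downward; lengths in m; the calibration is good to about 2 mm. A picture is of the moment at which its call begins: read the wrist's pose just before it. camera_params takes no time and is no camera call.
- bot.hand_in(): hands the job in, once; it reports no verdict.
Trained networks look in the newest picture that a camera, given by its name, has taken for a name from the list of things; names that differ only in an ending like _2 or _b are one class to them, and where a whole thing is asked for, a point or a joint stands for the part that bears it (a point fixed in the world has none). Each returns a list of dicts, best first, with "score" (0 to 1); they miss things now and then, are a little off and sometimes report something else, mostly with a low value. They report only what shows in the picture. A call takes as long as a camera call. They do not tell look-alikes from the thing itself.
- bot.search_frame(camera, target): "extent" ([left, top, right, bottom] in pixels, round what is visible of it).
- bot.cut_out(camera, target): "pixels" (400x640 bool, what is visible of it) and "extent" ([left, top, right, bottom] in pixels, round what is visible of it).
- bot.place_of(camera, target): "xy" ([column, row] in pixels: a listed point, or the origin of a listed thing).
The state is a dict: "t": time; "q": joint angles; "joint_vel": joint speeds; "joint_torque": joint torques, N m; "eef_pos": TCP position; "tool_rot": TCP orientation; "contact_force": force on the tool from outside, world axes, zero at the start; "torque": the same for the moment, N m; "gripper_width": opening from 0.0 (shut) to 1.0 (fully open).
Only numpy, scipy, OpenCV 4.12 (cv2) and the standard library are available. Lean on these libraries where they do the work, as an engineer would, in place of code of your own. Each camera call takes 0.05 s, during which the arm holds its last target. There are 200 camera calls.

## Task

Push the loose copper disc across the top of the black soldering block, over the edge of the round white-bottomed recess, until it drops in and lies flat on the bottom. Then push the red pin to swing the steel keeper arm fully round over the seated disc, and move clear. Do it all by pushing with the fingertips: do not pick the disc up, and leave the small silver disc, the punch and everything else on the bench where they are.

Things in the scene. Friction and masses are not known exactly. Their poses are not given: they have to be found in the camera images.
- blank_center (a point): Copper disc, 40 mm diameter, 8 mm thick, about 90 g, lying flat and loose on the black block beside the recess. The point is the centre of the disc, 4 mm above its underside; z is its axis. Pushed against the brass stop it falls into the recess; pushed not quite far enough it can hang tilted on the rim until nudged on.
- station: Soldering station fixed to the bench: a cream fire brick 260 x 240 x 40 mm with a black block 240 (its x) x 220 (its y) x 20 mm on it. Origin at the centre of the underside, on the bench; the flat black top is 60 mm above the origin. The recess lies 30 mm from the origin along its +x; the disc starts on the -x half, 70 to 125 mm from the recess centre. z up.
- seat (a point): Centre of the mouth of the round recess, level with the black top; axes as the station's. The recess is 44 mm in diameter and 8 mm deep with a flat white floor, so the seated disc is flush with the top (its centre 4 mm below this point). A low brass horseshoe stop, 5 mm high and 4 mm thick, stands along the rim on the +x side (about 57 degrees either side of +x, inner radius 22 mm).
- keeper (a joint): Turn of the steel keeper arm about its upright pivot, rad. 0: wide open, pointing along the station's +x. It grows as the arm swings clockwise seen from above; at 1.57 the arm points along the station's -y, straight over the recess, and it stops at 1.6. Starts between 0 and 0.35. It stays where it is left; friction about 0.04 N m (under 1 N at the pin).
- keeper_pivot (a point): Pivot axis of the keeper arm at the level of the black top, 52 mm along the station's +y from the recess centre; axes as the station's. The pivot post is 18 mm in diameter and 17 mm tall above the top.
- keeper_pin (a point): Middle of the upright red pin at the keeper arm's free end, 62 mm from the pivot axis; pin 12 mm in diameter, 30 mm tall, from 16 to 46 mm above the black top (this point is 31 mm above it). The arm is a bar 10 mm wide, from 9 to 16 mm above the black top: it passes over the stop and the seated disc without touching them.
- silver_blank_mid (a point): Small silver-grey disc, 28 mm diameter, 6 mm thick, on the black block near one of two corners (its -x, +y corner nearer the robot or its +x, -y corner); its centre. To be left alone.
- punch_mid (a point): Steel doming punch standing upright on the black block at the other of these corners, 18 mm in diameter, 59 mm tall; the point is half-way up, on its axis. To be left alone.
- hammer_mid (a point): Hammer lying on the bench to the right (-y), 240 mm long; a point on its handle. To be left alone.
- flux_jar_mid (a point): Amber jar with a white lid, 56 mm diameter, 70 mm tall, on the bench to the left; its centre. To be left alone.
- pickle_bowl_mid (a point): Blue bowl, 100 mm diameter, 45 mm tall, on the bench to the left; its centre. To be left alone.
- scrap_tray_mid (a point): Small wooden tray, 100 x 80 x 25 mm, on the bench to the right; its centre. To be left alone.
- tweezers_mid (a point): Steel tweezers, 155 mm long, lying on the bench beyond the station; their centre. To be left alone.
- blank: The same copper disc; origin at the centre of its underside.
Things that resemble listed ones, but are neither listed nor needed, are in the scene too. Of the things shaped like the blank, the copper one is meant.

How it is judged:
By the outcome, as a careful person would: the job done as asked, in the order asked, and still so for the second after the job is handed in, with the robot touching nothing.
It also fails if it takes over 56 s, if anything falls off the work surface, if the arm or the gripper's body presses on something with over 40 N, if the wrist force passes 120 N, or if a joint passes its speed limit or range.

## Working session

There is one attempt and no reset: what is moved stays moved. The work goes in short steps, Python scripts to look and compute and a shell command to move; the robot and the scene stay as the last step left them, time stands still between calls to the robot, and variables do not carry over. Pictures are saved under pics/ and viewed, about 8 in all and at most 12, crops included, and the job is handed in when it is done.

```bash
mkdir -p pics; cat > h.py <<'E'
import numpy as np,cv2
from station import bot
from scipy.spatial.transform import Rotation as Ro
def Rq(q): return Ro.from_quat([q[1],q[2],q[3],q[0]]).as_matrix()
def cam(name,o=None):
    p=bot.camera_params(name); K=np.array(p["K"])
    if name!="wrist": return K,np.array(p["R"]),np.array(p["t"])
    o=o or bot.get_obs(); T=np.eye(4);T[:3,:3]=Rq(o["tool_rot"]);T[:3,3]=o["eef_pos"]
    C=np.linalg.inv(T@np.array(p["hand_eye"])); return K,C[:3,:3],C[:3,3]
def ray(c,px,z):
    K,R,t=c; d=R.T@np.linalg.solve(K,[px[0],px[1],1.]); o=-R.T@t
    return o+d*(z-o[2])/d[2]
def proj(c,X):
    K,R,t=c; v=K@(R@np.asarray(X)+t); return v[:2]/v[2]
E
python3 - <<'E'
from h import *
o=bot.get_obs(); print({k:np.round(v,3) for k,v in o.items()}); print(Rq(o["tool_rot"]).round(3))
ims=[]
for c in ["top","side"]:
    im=bot.read_camera(c); cv2.imwrite(f"pics/{c}0.png",im); C=cam(c); print(c,(-C[1].T@C[2]).round(3))
    for n,z in [("blank_center",.064),("station",0),("seat",.06),("keeper_pivot",.06),("keeper_pin",.091),("silver_blank_mid",.063),("punch_mid",.09)]:
        for r in bot.place_of(c,n)[:3]: print(n,np.round(r["xy"],1),round(r["score"],2),ray(C,r["xy"],z).round(4))
E
```

```text
{'t': np.float64(0.0), 'q': array([ 1.16 ,  0.478,  0.022,  1.556, -0.011,  1.109, -0.083]), 'joint_vel': array([-0.001,  0.001, -0.   , -0.   , -0.   ,  0.002,  0.001]), 'joint_torque': array([ 0.0000e+00, -5.9645e+01,  1.6080e+00, -2.8120e+01,  1.2000e-02,
        9.0000e-03, -0.0000e+00]), 'eef_pos': array([ 0.201, -0.644,  0.23 ]), 'tool_rot': array([ 0.106, -0.107,  0.7  , -0.698]), 'contact_force': array([-1.046, -0.308, -0.652]), 'torque': array([-0.022,  0.028, -0.013]), 'gripper_width': np.float64(1.003)}
[[-0.955 -0.001  0.298]
 [-0.298  0.002 -0.955]
 [ 0.    -1.    -0.002]]
top [0.348 0.007 1.278]
blank_center [318.9 217.6] 0.72 [ 0.5155 -0.0018  0.064 ]
blank_center [370.5 238.9] 0.45 [ 0.4638 -0.1358  0.064 ]
blank_center [302.  290.3] 0.45 [0.33  0.036 0.064]
station [300.7 213.2] 0.86 [0.5351 0.0476 0.    ]
station [278.6 195.2] 0.28 [0.5832 0.1096 0.    ]
seat [294.4 193.3] 0.72 [0.5784 0.0638 0.06  ]
keeper_pivot [277.1 193.9] 0.59 [0.5755 0.1089 0.06  ]
keeper_pin [283.4 171.8] 0.54 [0.6279 0.0925 0.091 ]
keeper_pin [324.2 218.8] 0.53 [ 0.509  -0.0151  0.091 ]
silver_blank_mid [270.4 238.5] 0.56 [0.4583 0.121  0.063 ]
silver_blank_mid [302.7 123.8] 0.29 [0.7678 0.048  0.063 ]
punch_mid [329.8 177.9] 0.48 [ 0.6154 -0.027   0.09  ]
side [0.177 0.704 0.898]
blank_center [370.8 200.9] 0.57 [ 0.4489 -0.0837  0.064 ]
blank_center [390.5 264.2] 0.46 [0.3235 0.0835 0.064 ]
station [312.4 236. ] 0.85 [0.5514 0.0515 0.    ]
seat [299.6 221.4] 0.7 [0.5788 0.0689 0.06  ]
keeper_pivot [295.5 230.4] 0.93 [0.5723 0.0999 0.06  ]
keeper_pin [275.2 210. ] 0.47 [0.6372 0.0893 0.091 ]
silver_blank_mid [332.6 257.5] 0.53 [0.4508 0.1315 0.063 ]
punch_mid [307.1 189.2] 0.62 [ 0.6055 -0.0163  0.09  ]
punch_mid [312.4 235.7] 0.36 [0.5143 0.1161 0.09  ]
```

View pics/top0.png

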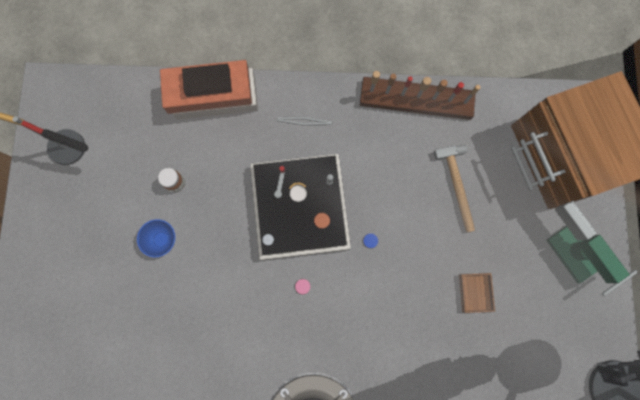

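View pics/side0.png

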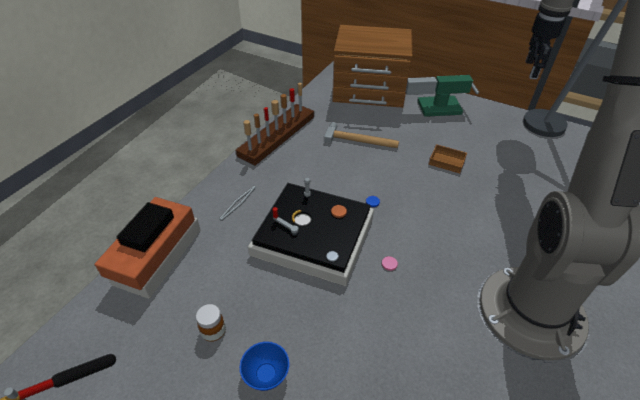

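The copper disc is at top (322,220) on the black block. Its look-alikes are the blue disc at (370,240) and the pink disc at (303,287), both on the bench, and the silver disc at (268,240). The recess is at (298,193), the keeper pivot at (278,194) with its pin at (282,169), and the punch at (330,179). I choose the copper one and check it in a crop while measuring.

```bash
python3 - <<'E'
from h import *
im=bot.read_camera("top"); C=cam("top")
m=bot.cut_out("top","blank_center")
for r in m[:2]:
    ys,xs=np.nonzero(r["pixels"]); print("blank cut",r["score"],xs.mean(),ys.mean(),ray(C,(xs.mean(),ys.mean()),.066).round(4))
hsv=cv2.cvtColor(im,cv2.COLOR_BGR2HSV); sub=np.zeros(im.shape[:2],bool); sub[150:262,248:352]=1
def cen(mask,z,nm,w=None):
    n,l,s,c=cv2.connectedComponentsWithStats((mask&sub).astype(np.uint8))
    for i in range(1,n):
        if s[i,4]>8: print(nm,s[i],c[i].round(1),ray(C,c[i],z).round(4))
H,S,V=[hsv[...,i].astype(int) for i in range(3)]
cen((S>100)&(V>90)&((H<15)|(H>170)),.067,"orange")
white=(V>170)&(S<60)
cen(white,.056,"white")
black=((V<60)&sub).astype(np.uint8)
black=cv2.morphologyEx(black,cv2.MORPH_CLOSE,np.ones((25,25)))
cs,_=cv2.findContours(black,cv2.RETR_EXTERNAL,cv2.CHAIN_APPROX_NONE); c=max(cs,key=cv2.contourArea)
P=np.array([ray(C,p[0],.06)[:2] for p in c],np.float32); r=cv2.minAreaRect(P); print("black",r)
cr=cv2.resize(im[148:266,244:356],None,fx=5,fy=5,interpolation=cv2.INTER_CUBIC); cv2.imwrite("pics/crop1.png",cr)
E
```

```text
blank cut 0.72 321.9842931937173 220.61256544502618 [ 0.5076 -0.01    0.066 ]
blank cut 0.71 370.6694214876033 240.88429752066116 [ 0.4585 -0.136   0.066 ]
orange [279 166   6   5  24] [281.5 168. ] [0.6436 0.0996 0.067 ]
orange [314 213  16  15 194] [321.5 220.1] [ 0.5088 -0.0087  0.067 ]
white [260 154  91 105 419] [324.2 225. ] [ 0.4977 -0.016   0.056 ]
white [291 186  15  15 178] [297.7 193.1] [0.58   0.0554 0.056 ]
white [264 235   9   9  65] [267.8 239.2] [0.4569 0.1283 0.056 ]
black ((0.549541175365448, 0.05099036544561386), (0.232749342918396, 0.21167173981666565), 8.209156036376953)
```

View pics/crop1.png

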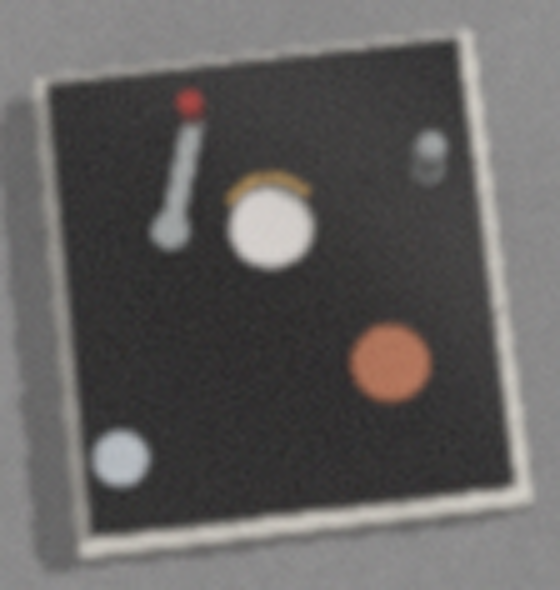

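The crop confirms it: the copper disc sits on the black block at crop (390,363), the white recess with its brass arc is at (271,228), the pin is at (190,102) and the punch is at the far right corner (430,150). Push direction is about 42° in world. I'll move above a point behind the disc.

```bash
cat >> h.py <<'E'
def to(p,yawz=None):
    "p world TCP target, yawz world heading (deg) of tool z -> linear, dr (in tool axes)"
    o=bot.get_obs(); R=Rq(o["tool_rot"]); lin=R.T@(np.array(p)-o["eef_pos"])
    T=R
    if yawz is not None:
        a=np.radians(yawz); z=np.array([np.cos(a),np.sin(a),0]); y=np.array([0,0,-1.]); T=np.stack([np.cross(y,z),y,z],1)
    print("t",round(o["t"],2),"pos",np.round(o["eef_pos"],4),"F",np.round(o["contact_force"],1),"lin",lin.round(4),"dr",np.degrees(Ro.from_matrix(R.T@T).as_rotvec()).round(2))
E
r='{"linear":[-0.441,0.03,-0.495],"dr":[0,-24.7,0],"hand":-0.4}'
python3 -m crank '[{"linear":[-0.441,0.03,-0.495],"dr":[0,-24.7,0],"hand":-0.4},{"linear":[-0.441,0.03,-0.495],"dr":[0,-24.7,0],"hand":-0.4},{"linear":[-0.441,0.03,-0.495],"dr":[0,-24.7,0],"hand":-0.4},{"linear":[-0.441,0.03,-0.495],"dr":[0,-24.7,0],"hand":-0.4},{"linear":[-0.441,0.03,-0.495],"dr":[0,-24.7,0],"hand":-0.4},{"linear":[-0.441,0.03,-0.495],"dr":[0,-24.7,0],"hand":-0.4},{"linear":[-0.441,0.03,-0.495],"dr":[0,-24.7,0],"hand":-0.4},{"linear":[-0.441,0.03,-0.495],"dr":[0,-24.7,0],"hand":-0.4},{"linear":[-0.441,0.03,-0.495],"dr":[0,-24.7,0],"hand":-0.4},{"linear":[-0.441,0.03,-0.495],"dr":[0,-24.7,0],"hand":-0.4}]'
python3 -c "
from h import *
to([.474,-.04,.2],-48)"
```

```text
t: 1.73
eef_pos: [0.3734, -0.2633, 0.2128]
tool_rot: [-0.254, 0.253, -0.66, 0.66]
contact_force: [1.4, -0.4, -0.4]
gripper_width: 0.302
t 1.73 pos [ 0.3734 -0.2633  0.2128] F [ 1.4 -0.4 -0.4] lin [-0.2243  0.0127 -0.0985] dr [-0.06  0.03 -0.  ]
```

```bash
python3 -m crank '[{"linear":[-0.224,0.013,-0.098],"dr":[0,0,0],"hand":-0.4},{"linear":[-0.224,0.013,-0.098],"dr":[0,0,0],"hand":-0.4},{"linear":[-0.224,0.013,-0.098],"dr":[0,0,0],"hand":-0.4},{"linear":[-0.224,0.013,-0.098],"dr":[0,0,0],"hand":-0.4},{"linear":[-0.224,0.013,-0.098],"dr":[0,0,0],"hand":-0.4},{"linear":[-0.224,0.013,-0.098],"dr":[0,0,0],"hand":-0.4},{"linear":[-0.224,0.013,-0.098],"dr":[0,0,0],"hand":-0.4},{"linear":[-0.224,0.013,-0.098],"dr":[0,0,0],"hand":-0.4},{"linear":[-0.224,0.013,-0.098],"dr":[0,0,0],"hand":-0.4}]'
python3 - <<'E'
from h import *
to([.474,-.04,.2],-48)
o=bot.get_obs(); im=bot.read_camera("wrist"); C=cam("wrist",o); cv2.imwrite("pics/w1.png",im); print((-C[1].T@C[2]).round(3),C[1][2].round(3))
hsv=cv2.cvtColor(im,cv2.COLOR_BGR2HSV);H,S,V=[hsv[...,i].astype(int) for i in range(3)]
for nm,mk,z in [("orange",(S>100)&(V>80)&((H<15)|(H>170)),.068),("white",(V>170)&(S<60),.052)]:
    n,l,s,c=cv2.connectedComponentsWithStats(mk.astype(np.uint8))
    for i in range(1,n):
        if s[i,4]>150: print(nm,s[i],c[i].round(1),ray(C,c[i],z).round(4))
for n,z in [("blank_center",.064),("seat",.06),("keeper_pivot",.06),("keeper_pin",.091)]:
    for r in bot.place_of("wrist",n)[:2]: print(n,np.round(r["xy"],1),round(r["score"],2),ray(C,r["xy"],z).round(4))
E
```

```text
t: 2.48
eef_pos: [0.4733, -0.0429, 0.1994]
tool_rot: [-0.253, 0.254, -0.66, 0.66]
contact_force: [0.1, -1.3, -0.6]
gripper_width: 0.301
t 2.48 pos [ 0.4733 -0.0429  0.1994] F [ 0.1 -1.3 -0.6] lin [-0.0025 -0.0006 -0.0017] dr [-0.01  0.05  0.04]
[0.533 0.011 0.342] [-0.237 -0.213 -0.948]
orange [ 293  101   49   50 1948] [317.  125.6] [ 0.5072 -0.0094  0.068 ]
white [ 290    0   56   28 1211] [317.1  11.4] [0.5716 0.0482 0.052 ]
white [ 177    0  319  226 1640] [382.7 122.8] [ 0.5456 -0.0513  0.052 ]
white [442  18  18  21 288] [450.1  27.7] [ 0.6337 -0.0379  0.052 ]
white [131  39  27  17 207] [144.1  46. ] [0.4595 0.1355 0.052 ]
white [435 193  29  48 405] [448.2 217.8] [ 0.5249 -0.1613  0.052 ]
blank_center [184.8 207.9] 0.85 [0.3723 0.0301 0.064 ]
blank_center [378.9 231. ] 0.8 [ 0.4735 -0.1165  0.064 ]
```

View pics/w1.png

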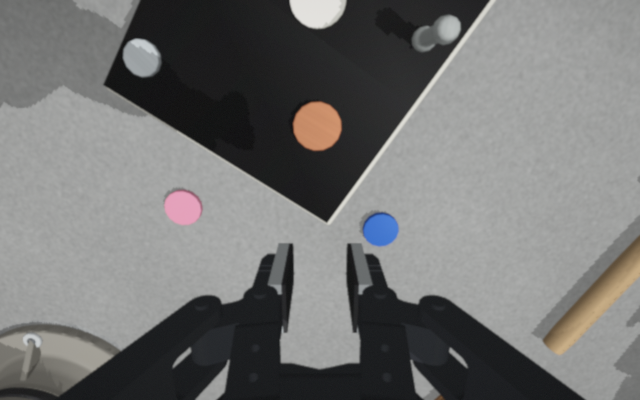

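The wrist view shows the disc at (317,126), in line with the recess at (317,11) and centred between the fingers. The silver disc (142,57) and the punch (440,30) are clear of the path. I'll descend behind the disc.

```bash
python3 -m crank '[{"linear":[0,0.04,0],"dr":[0,0,0],"hand":-0.4},{"linear":[0,0.08,0],"dr":[0,0,0],"hand":-0.4},{"linear":[0,0.115,0],"dr":[0,0,0],"hand":-0.4},{"linear":[0,0.13,0],"dr":[0,0,0],"hand":-0.4},{"linear":[0,0.135,0],"dr":[0,0,0],"hand":-0.4},{"linear":[0,0.137,0],"dr":[0,0,0],"hand":-0.4},{"linear":[0,0.137,0],"dr":[0,0,0],"hand":-0.4}]'
python3 - <<'E'
from h import *
o=bot.get_obs(); im=bot.read_camera("wrist"); C=cam("wrist",o); cv2.imwrite("pics/w2.png",im)
hsv=cv2.cvtColor(im,cv2.COLOR_BGR2HSV);H,S,V=[hsv[...,i].astype(int) for i in range(3)]
for nm,mk,z in [("orange",(S>100)&(V>80)&((H<15)|(H>170)),.068),("white",(V>170)&(S<60),.052)]:
    n,l,s,c=cv2.connectedComponentsWithStats(mk.astype(np.uint8))
    for i in range(1,n):
        if s[i,4]>150: print(nm,s[i],c[i].round(1),ray(C,c[i],z).round(4))
to([.553,.0315,.062],-48)
E
```

```text
t: 3.32
eef_pos: [0.4742, -0.0426, 0.063]
tool_rot: [-0.254, 0.253, -0.66, 0.66]
contact_force: [0.6, 0.5, 0.2]
gripper_width: 0.299
orange [ 267  118   93   92 6638] [312.9 164.3] [ 0.5078 -0.0085  0.068 ]
white [  382     0   258   400 59621] [552.  216.1] [ 0.5652 -0.1182  0.052 ]
white [    0   153   253   247 33248] [ 82.2 280.9] [0.3732 0.039  0.052 ]
white [ 280  305   80   64 3627] [318.7 340.6] [ 0.4288 -0.0827  0.052 ]
white [196 361  33  39 474] [215.1 386.4] [ 0.3606 -0.0587  0.052 ]
white [411 361  33  39 470] [424.2 386.5] [ 0.4461 -0.154   0.052 ]
t 3.37 pos [ 0.4746 -0.0426  0.0636] F [ 0.5 -0.5  0.3] lin [-0.1078  0.0017 -0.0025] dr [-0.09  0.02 -0.08]
```

View pics/w2.png

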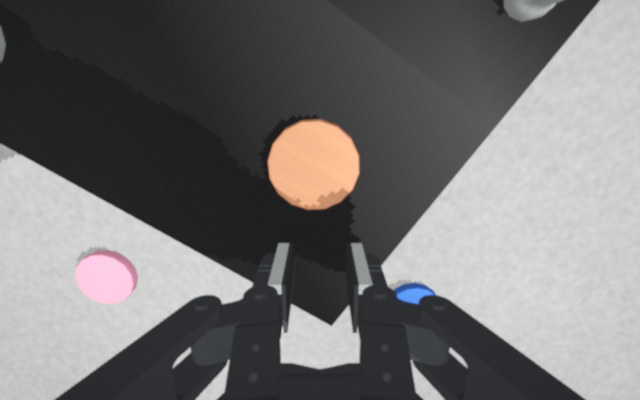

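The disc is at (313,164), about 2.7 mm left of the finger centreline. I'll correct that and start a slow push.

```bash
python3 -m crank '[{"linear":[-0.008,0.001,-0.0025],"dr":[0,0,0],"hand":-0.4},{"linear":[-0.015,0.001,-0.0025],"dr":[0,0,0],"hand":-0.4},{"linear":[-0.022,0.001,-0.0025],"dr":[0,0,0],"hand":-0.4},{"linear":[-0.029,0.001,-0.0025],"dr":[0,0,0],"hand":-0.4},{"linear":[-0.037,0.001,-0.0025],"dr":[0,0,0],"hand":-0.4},{"linear":[-0.046,0.001,-0.0025],"dr":[0,0,0],"hand":-0.4},{"linear":[-0.055,0.001,-0.0025],"dr":[0,0,0],"hand":-0.4},{"linear":[-0.064,0.001,-0.0025],"dr":[0,0,0],"hand":-0.4},{"linear":[-0.073,0.001,-0.0025],"dr":[0,0,0],"hand":-0.4},{"linear":[-0.08,0.001,-0.0025],"dr":[0,0,0],"hand":-0.4}]'
python3 - <<'E'
from h import *
o=bot.get_obs(); im=bot.read_camera("wrist"); C=cam("wrist",o); cv2.imwrite("pics/w3.png",im)
hsv=cv2.cvtColor(im,cv2.COLOR_BGR2HSV);H,S,V=[hsv[...,i].astype(int) for i in range(3)]
R=Rq(o["tool_rot"])
for nm,mk,z in [("orange",(S>100)&(V>80)&((H<15)|(H>170)),.068),("white",(V>170)&(S<60),.052)]:
    n,l,s,c=cv2.connectedComponentsWithStats(mk.astype(np.uint8))
    for i in range(1,n):
        if s[i,4]>500: X=ray(C,c[i],z); print(nm,s[i],c[i].round(1),X.round(4),"tool",(R.T@(X-o["eef_pos"])).round(4))
to([.561,.038,.062],-48)
E
```

```text
t: 4.2
eef_pos: [0.5323, 0.0142, 0.0615]
tool_rot: [0.254, -0.254, 0.66, -0.66]
contact_force: [-0.8, 0.1, 1.5]
gripper_width: 0.298
orange [ 275  170   90   85 5957] [319.6 212. ] [0.5519 0.0319 0.068 ] tool [-0.0265 -0.0065 -0.    ]
white [ 176    0  103   79 3789] [217.9  37.4] [0.5771 0.1122 0.052 ] tool [-0.099   0.0095 -0.0427]
white [ 559    0   81   74 3059] [611.6  24.5] [ 0.6907 -0.0065  0.052 ] tool [-0.1038  0.0095  0.1215]
white [ 274   73   96   98 7437] [321.8 122.5] [0.5803 0.0562 0.052 ] tool [-0.0638  0.0095  0.001 ]
white [  460   119   180   281 25467] [578.7 286.1] [ 0.6087 -0.1045  0.052 ] tool [0.0228 0.0094 0.1393]
white [   0  199   54   54 2264] [ 23.9 226.2] [0.4416 0.1332 0.052 ] tool [-0.0125  0.0095 -0.1491]
white [   0  276  134  124 9564] [ 45.7 343.8] [0.3811 0.0901 0.052 ] tool [ 0.0613  0.0094 -0.1576]
t 4.25 pos [0.5333 0.0153 0.0617] F [ 1.5  0.8 -0.8] lin [-0.0357 -0.0003  0.0017] dr [-0.01  0.13 -0.13]
```

View pics/w3.png

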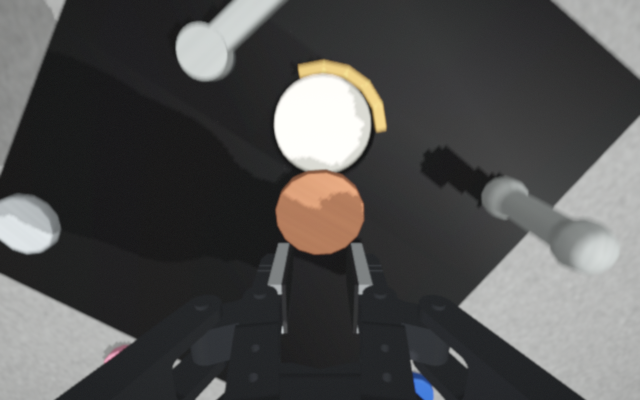

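The disc is cradled at (320,212), straight on to the recess at (322,122) with the brass stop behind it. About 37 mm of travel remain.

```bash
python3 -m crank '[{"linear":[-0.007,0,0.001],"dr":[0,0,0],"hand":-0.4},{"linear":[-0.014,0,0.001],"dr":[0,0,0],"hand":-0.4},{"linear":[-0.02,0,0.001],"dr":[0,0,0],"hand":-0.4},{"linear":[-0.026,0,0.001],"dr":[0,0,0],"hand":-0.4},{"linear":[-0.03,0,0.001],"dr":[0,0,0],"hand":-0.4},{"linear":[-0.033,0,0.001],"dr":[0,0,0],"hand":-0.4},{"linear":[-0.035,0,0.001],"dr":[0,0,0],"hand":-0.4},{"linear":[-0.037,0,0.001],"dr":[0,0,0],"hand":-0.4},{"linear":[-0.038,0,0.001],"dr":[0,0,0],"hand":-0.4},{"linear":[-0.038,0,0.001],"dr":[0,0,0],"hand":-0.4}]'
python3 - <<'E'
from h import *
o=bot.get_obs(); im=bot.read_camera("wrist"); C=cam("wrist",o); cv2.imwrite("pics/w4.png",im)
hsv=cv2.cvtColor(im,cv2.COLOR_BGR2HSV);H,S,V=[hsv[...,i].astype(int) for i in range(3)]
R=Rq(o["tool_rot"])
for nm,mk,z in [("orange",(S>100)&(V>80)&((H<15)|(H>170)),.06)]:
    n,l,s,c=cv2.connectedComponentsWithStats(mk.astype(np.uint8))
    for i in range(1,n):
        if s[i,4]>100: X=ray(C,c[i],z); print(nm,s[i],c[i].round(1),X.round(4),"tool",(R.T@(X-o["eef_pos"])).round(4))
E
```

```text
t: 5.08
eef_pos: [0.5604, 0.038, 0.0615]
tool_rot: [0.254, -0.254, 0.66, -0.66]
contact_force: [0.3, -0.5, -0.0]
gripper_width: 0.304
orange [ 316   12   45   54 1847] [337.2  37.5] [0.6379 0.0984 0.06  ] tool [-0.098   0.0015  0.0071]
orange [ 279  168   81   81 5183] [319.4 208.6] [0.5789 0.0548 0.06  ] tool [-0.025   0.0015 -0.0001]
```

View pics/w4.png

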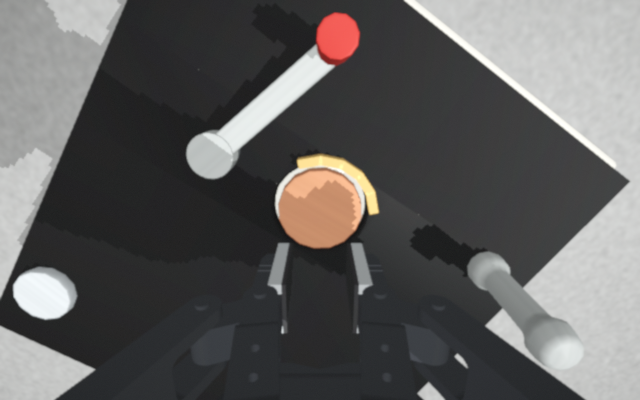

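The disc looks seated, with an 81x81 px round outline at (319,208) and a white floor sliver at upper left. The pin is at (338,37) and the pivot at (212,155). I'll nudge a few mm more in case it hangs, back off, rise and check from above.

```bash
python3 -m crank '[{"linear":[-0.002,0,0],"dr":[0,0,0],"hand":-0.4},{"linear":[-0.005,0,0],"dr":[0,0,0],"hand":-0.4},{"linear":[-0.005,0,0],"dr":[0,0,0],"hand":-0.4},{"linear":[0.01,0,0],"dr":[0,0,0],"hand":-0.4},{"linear":[0.025,0,0],"dr":[0,0,0],"hand":-0.4},{"linear":[0.03,-0.02,0],"dr":[0,0,0],"hand":-1},{"linear":[0.03,-0.06,0],"dr":[0,0,0],"hand":-1},{"linear":[0.03,-0.1,0],"dr":[0,0,0],"hand":-1},{"linear":[0.03,-0.1,0],"dr":[0,0,0],"hand":-1},{"linear":[0.03,-0.1,0],"dr":[0,0,0],"hand":-1}]'
python3 - <<'E'
from h import *
from scipy.optimize import least_squares
o=bot.get_obs(); im=bot.read_camera("wrist"); C=cam("wrist",o)
hsv=cv2.cvtColor(im,cv2.COLOR_BGR2HSV);H,S,V=[hsv[...,i].astype(int) for i in range(3)]
def show(nm,mk,z,C):
    n,l,s,c=cv2.connectedComponentsWithStats(mk.astype(np.uint8))
    for i in range(1,n):
        if s[i,4]>60: print(nm,s[i],c[i].round(1),ray(C,c[i],z).round(4),(cv2.fitEllipse(np.argwhere(l==i)[:,::-1].astype(np.float32))[1] if 0 else ""))
show("orange disc z.06",(S>100)&(V>60)&(H<15)&(H>3),.06,C)
show("red pin z.106",(S>140)&(V>60)&((H<=3)|(H>170)),.106,C)
for n,z in [("seat",.06),("keeper_pivot",.06),("keeper_pin",.091),("station",0),("blank_center",.056)]:
    for r in bot.place_of("wrist",n)[:1]: print(n,np.round(r["xy"],1),round(r["score"],2),ray(C,r["xy"],z).round(4))
cv2.imwrite("pics/w5.png",im)
im2=bot.read_camera("side"); cs=cam("side"); u,v=proj(cs,[.58,.056,.06]).astype(int)
cr=cv2.resize(im2[v-45:v+45,u-60:u+60],(640,480),interpolation=cv2.INTER_CUBIC)
cv2.imwrite("pics/w5c.png",np.vstack([cv2.resize(im,(480,300)),cv2.resize(cr,(480,300))]))
E
```

```text
t: 5.97
eef_pos: [0.5398, 0.0179, 0.1642]
tool_rot: [-0.255, 0.252, -0.659, 0.661]
contact_force: [-0.0, 0.3, 0.3]
gripper_width: -0.003
orange disc z.06 [ 293   99   49   54 2059] [317.  124.8] [0.5774 0.0539 0.06  ] 
red pin z.106 [314   0  23  26 477] [325.4  10.8] [0.63   0.0946 0.106 ] 
keeper_pivot [257.2  80.7] 0.63 [0.572 0.106 0.06 ]
keeper_pin [324.5  11.6] 0.83 [0.6316 0.0964 0.091 ]
station [299.5 142.2] 0.82 [0.5493 0.051  0.    ]
blank_center [181.2 299.2] 0.92 [0.3808 0.0414 0.056 ]
```

View pics/w5c.png

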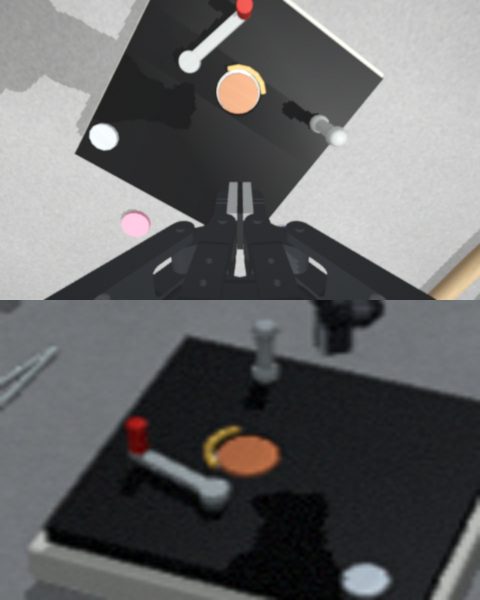

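The disc lies flush and flat in the recess: the side crop shows it level at (247,455) with the stop standing above it, and the wrist view shows an even white rim. Silver disc and punch are unmoved. The keeper is at about 17° (pin ≈ (.635,.096), pivot ≈ (.573,.107)). Next I go to the +y side of the pin with shut fingers.

```bash
cat > k.py <<'E'
from h import *
YAW=7.; PIV=np.array([.573,.1065])
def pose(kdeg,gap):
    a=np.radians(YAW-kdeg); d=np.array([np.cos(a),np.sin(a)]); t=np.array([d[1],-d[0]])
    return np.r_[PIV+.062*d-gap*t,.085],YAW-kdeg
E
python3 -c "
from k import *
p,y=pose(17.5,.030); print(p.round(4)); to([p[0],p[1],.165],y)"
```

```text
[0.6394 0.1247 0.085 ]
t 6.32 pos [0.5373 0.0177 0.1604] F [-0.5  0.8 -0.5] lin [-0.1475 -0.0049 -0.011 ] dr [  0.11 -37.44   0.06]
```

```bash
python3 -m crank '[{"linear":[-0.147,-0.005,-0.011],"dr":[0,-37.5,0],"hand":-1},{"linear":[-0.147,-0.005,-0.011],"dr":[0,-37.5,0],"hand":-1},{"linear":[-0.147,-0.005,-0.011],"dr":[0,-37.5,0],"hand":-1},{"linear":[-0.147,-0.005,-0.011],"dr":[0,-37.5,0],"hand":-1},{"linear":[-0.147,-0.005,-0.011],"dr":[0,-37.5,0],"hand":-1},{"linear":[-0.147,-0.005,-0.011],"dr":[0,-37.5,0],"hand":-1},{"linear":[-0.147,-0.005,-0.011],"dr":[0,-37.5,0],"hand":-1},{"linear":[-0.147,-0.005,-0.011],"dr":[0,-37.5,0],"hand":-1}]'
python3 - <<'E'
from k import *
p,y=pose(17.5,.030); to(p,y)
im=bot.read_camera("top");C=cam("top"); 
hsv=cv2.cvtColor(im,cv2.COLOR_BGR2HSV);H,S,V=[hsv[...,i].astype(int) for i in range(3)]
m=(S>100)&(V>60)&((H<15)|(H>170)); m[:150]=0;m[262:]=0;m[:,:248]=0;m[:,352:]=0
n,l,s,c=cv2.connectedComponentsWithStats(m.astype(np.uint8))
for i in range(1,n):
    if s[i,4]>8: print(s[i],c[i].round(1),"z.06",ray(C,c[i],.06).round(4),"z.1",ray(C,c[i],.1).round(4))
E
```

```text
t: 6.98
eef_pos: [0.6394, 0.1242, 0.1655]
tool_rot: [0.451, -0.452, 0.544, -0.544]
contact_force: [0.7, -0.8, 0.3]
gripper_width: -0.002
t 6.98 pos [0.6394 0.1242 0.1655] F [ 0.7 -0.8  0.3] lin [-0.0006  0.0805  0.0001] dr [ 0.08 -0.04  0.03]
```

```bash
python3 -m crank '[{"linear":[0,0.03,0],"dr":[0,0,0],"hand":-1},{"linear":[0,0.06,0],"dr":[0,0,0],"hand":-1},{"linear":[0,0.08,0],"dr":[0,0,0],"hand":-1},{"linear":[0,0.08,0],"dr":[0,0,0],"hand":-1},{"linear":[0,0.08,0],"dr":[0,0,0],"hand":-1}]'
cat > rows.py <<'E'
from k import *
import sys
o=bot.get_obs(); R=Rq(o["tool_rot"]); print(np.round(o["eef_pos"],4),np.round(o["contact_force"],1))
for k,g in eval(sys.argv[1]):
    p,y=pose(k,g/1000); p[2]=o["eef_pos"][2]
    a=np.radians(y); z=np.array([np.cos(a),np.sin(a),0]); yy=np.array([0,0,-1.]); T=np.stack([np.cross(yy,z),yy,z],1)
    print(k,g,(R.T@(p-o["eef_pos"])).round(3),np.degrees(Ro.from_matrix(R.T@T).as_rotvec()).round(1))
E
python3 rows.py "[(17.5,25),(17.5,20),(18,17),(22,17),(27,17),(32,17),(37,17),(42,17),(47,17),(52,17)]"
```

```text
t: 7.45
eef_pos: [0.639, 0.1239, 0.0858]
tool_rot: [0.451, -0.453, 0.544, -0.543]
contact_force: [0.4, -0.4, -0.2]
gripper_width: 0.001
[0.639  0.1239 0.0858] [ 0.4 -0.4 -0.2]
17.5 25 [0.004 0.    0.   ] [ 0.1 -0.   0.1]
17.5 20 [0.009 0.    0.   ] [ 0.1 -0.   0.1]
18 17 [0.013 0.    0.   ] [0.1 0.5 0.1]
22 17 [0.017 0.    0.001] [0.1 4.5 0.1]
27 17 [0.023 0.    0.002] [0.1 9.5 0.1]
32 17 [0.028 0.    0.003] [ 0.1 14.5  0.1]
37 17 [0.034 0.    0.002] [ 0.1 19.5  0.1]
42 17 [0.039 0.    0.002] [ 0.1 24.5  0.1]
47 17 [0.045 0.    0.001] [ 0.1 29.5  0.1]
52 17 [ 0.05   0.    -0.001] [ 0.1 34.5  0.1]
```

```bash
python3 -m crank '[{"linear":[0.004,0,0],"dr":[0,0,0],"hand":-1},{"linear":[0.009,0,0],"dr":[0,0,0],"hand":-1},{"linear":[0.013,0,0],"dr":[0,0.5,0],"hand":-1},{"linear":[0.017,0,0.001],"dr":[0,4.5,0],"hand":-1},{"linear":[0.023,0,0.002],"dr":[0,9.5,0],"hand":-1},{"linear":[0.028,0,0.003],"dr":[0,14.5,0],"hand":-1},{"linear":[0.034,0,0.002],"dr":[0,19.5,0],"hand":-1},{"linear":[0.039,0,0.002],"dr":[0,24.5,0],"hand":-1},{"linear":[0.045,0,0.001],"dr":[0,29.5,0],"hand":-1},{"linear":[0.05,0,-0.001],"dr":[0,34.5,0],"hand":-1}]'
python3 rows.py "[(57,17),(62,17),(67,17),(72,17),(77,17),(81,17),(85,17),(89,17),(92,17),(93,17)]"
python3 - <<'E'
from h import *
im=bot.read_camera("wrist"); im2=bot.read_camera("side"); cs=cam("side"); u,v=proj(cs,[.58,.056,.06]).astype(int)
cr=im2[v-45:v+45,u-60:u+60]
cv2.imwrite("pics/w6c.png",np.vstack([cv2.resize(im,(480,300)),cv2.resize(cr,(480,300),interpolation=cv2.INTER_CUBIC)]))
E
```

```text
t: 8.28
eef_pos: [0.6306, 0.0746, 0.0878]
tool_rot: [-0.27, 0.268, -0.654, 0.654]
contact_force: [0.5, 0.5, 0.5]
gripper_width: -0.001
[0.6306 0.0746 0.0878] [0.5 0.5 0.5]
57 17 [ 0.007 -0.    -0.   ] [-0.1  4.7 -0.1]
62 17 [ 0.012 -0.     0.001] [-0.1  9.7 -0.1]
67 17 [ 0.018 -0.     0.001] [-0.1 14.7 -0.1]
72 17 [ 0.023 -0.     0.001] [-0.1 19.7 -0.1]
77 17 [ 0.029 -0.     0.   ] [-0.1 24.7 -0.1]
81 17 [ 0.033 -0.    -0.001] [-0.1 28.7 -0.1]
85 17 [ 0.038 -0.    -0.002] [-0.1 32.7 -0.1]
89 17 [ 0.042 -0.    -0.003] [-0.1 36.7 -0.1]
92 17 [ 0.045 -0.    -0.005] [-0.  39.7 -0.1]
93 17 [ 0.046 -0.    -0.005] [-0.  40.7 -0.2]
```

View pics/w6c.png

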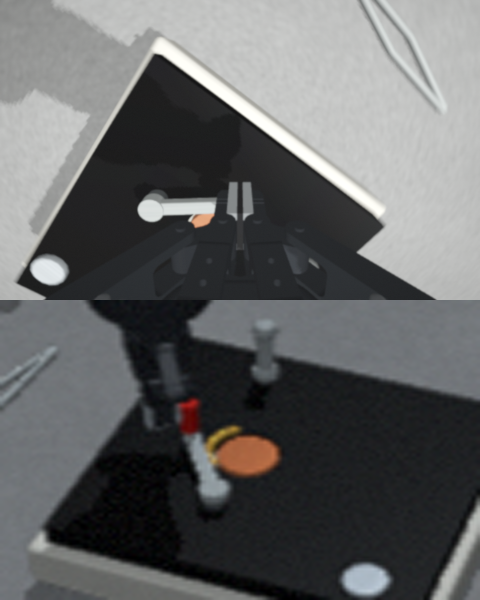

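The keeper is swinging: in the side crop the pin is at (190,415) against the fingertips, and the disc is still flat. I'll carry on round to the stop.

```bash
python3 -m crank '[{"linear":[0.007,0,0],"dr":[0,4.7,0],"hand":-1},{"linear":[0.012,0,0.001],"dr":[0,9.7,0],"hand":-1},{"linear":[0.018,0,0.001],"dr":[0,14.7,0],"hand":-1},{"linear":[0.023,0,0.001],"dr":[0,19.7,0],"hand":-1},{"linear":[0.029,0,0],"dr":[0,24.7,0],"hand":-1},{"linear":[0.033,0,-0.001],"dr":[0,28.7,0],"hand":-1},{"linear":[0.038,0,-0.002],"dr":[0,32.7,0],"hand":-1},{"linear":[0.042,0,-0.003],"dr":[0,36.7,0],"hand":-1},{"linear":[0.045,0,-0.005],"dr":[0,39.7,0],"hand":-1},{"linear":[0.045,0,-0.005],"dr":[0,39.7,0],"hand":-1}]'
python3 rows.py "[(92,17),(93,16),(93,15)]"
python3 - <<'E'
from h import *
im=bot.read_camera("wrist"); im2=bot.read_camera("side"); cs=cam("side"); u,v=proj(cs,[.58,.056,.06]).astype(int)
cr=im2[v-45:v+45,u-60:u+60]
cv2.imwrite("pics/w7c.png",np.vstack([cv2.resize(im,(480,300)),cv2.resize(cr,(480,300),interpolation=cv2.INTER_CUBIC)]))
E
```

```text
t: 9.22
eef_pos: [0.5959, 0.047, 0.0877]
tool_rot: [0.034, -0.032, 0.706, -0.706]
contact_force: [3.6, -0.3, -0.7]
gripper_width: 0.001
[0.5959 0.047  0.0877] [ 3.6 -0.3 -0.7]
92 17 [ 0.001 -0.     0.001] [-0.   0.3 -0.2]
93 16 [ 0.003 -0.     0.001] [-0.   1.3 -0.2]
93 15 [ 0.004 -0.     0.001] [-0.   1.3 -0.2]
```

View pics/w7c.png

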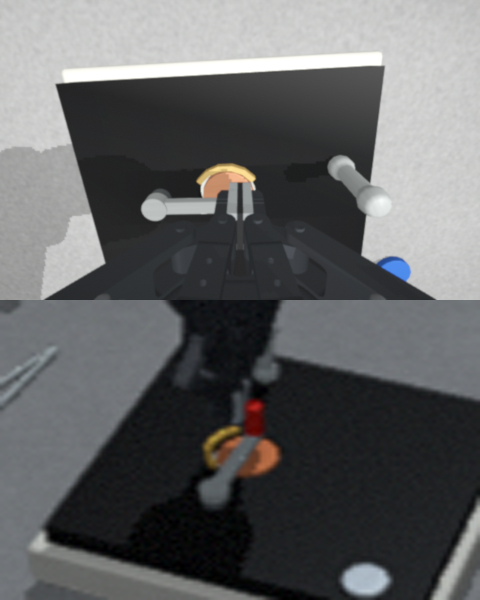

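The arm now lies over the disc, and a 3.6 N reaction suggests the stop. I'll push a few mm more to confirm.

```bash
python3 -m crank '[{"linear":[0.001,0,0],"dr":[0,0,0],"hand":-1},{"linear":[0.002,0,0],"dr":[0,0,0],"hand":-1},{"linear":[0.002,0,0],"dr":[0,0,0],"hand":-1}]'; python3 -m crank '[{"linear":[0.001,0,0],"dr":[0,0,0],"hand":-1},{"linear":[0.002,0,0],"dr":[0,0,0],"hand":-1},{"linear":[0.002,0,0],"dr":[0,0,0],"hand":-1}]'
```

```text
t: 9.57
eef_pos: [0.5956, 0.047, 0.0877]
tool_rot: [0.036, -0.031, 0.707, -0.706]
contact_force: [8.3, -0.5, -1.8]
gripper_width: 0.0
t: 9.82
eef_pos: [0.5955, 0.047, 0.088]
tool_rot: [0.037, -0.03, 0.707, -0.706]
contact_force: [14.1, -0.1, -6.6]
gripper_width: -0.0
```

It is hard against the stop: force rises with no motion. Now back off along +x, rise and check.

```bash
python3 -m crank '[{"linear":[-0.01,0,0],"dr":[0,0,0],"hand":-1},{"linear":[-0.03,0,0],"dr":[0,0,0],"hand":-1},{"linear":[-0.04,-0.01,0],"dr":[0,0,0],"hand":-1},{"linear":[-0.04,-0.05,0],"dr":[0,0,0],"hand":-1},{"linear":[-0.04,-0.09,0],"dr":[0,0,0],"hand":-1},{"linear":[-0.04,-0.13,0],"dr":[0,0,0],"hand":-1},{"linear":[0.0,-0.15,0],"dr":[0,0,0],"hand":-1},{"linear":[0.04,-0.15,0],"dr":[0,0,0],"hand":-1},{"linear":[0.08,-0.15,0],"dr":[0,0,0],"hand":-1},{"linear":[0.08,-0.15,0],"dr":[0,0,0],"hand":-1}]'
python3 - <<'E'
from k import *
o=bot.get_obs(); im=bot.read_camera("wrist"); C=cam("wrist",o); im2=bot.read_camera("side"); cs=cam("side")
for nm,c in [("wrist",C),("side",cs)]:
    for n,z in [("keeper_pivot",.06),("keeper_pin",.091)]:
        for r in bot.place_of(nm,n)[:1]: print(nm,n,round(r["score"],2),ray(c,r["xy"],z).round(4))
p,_=pose(91.7,0); print("expected pin",p.round(4),"F",np.round(o["contact_force"],1))
u,v=proj(cs,[.58,.056,.06]).astype(int); cr=im2[v-45:v+45,u-60:u+60]
cv2.imwrite("pics/w8c.png",np.vstack([cv2.resize(im,(480,300)),cv2.resize(cr,(480,300),interpolation=cv2.INTER_CUBIC)]))
E
```

```text
t: 10.65
eef_pos: [0.5008, 0.0379, 0.2345]
tool_rot: [-0.03, 0.038, -0.705, 0.707]
contact_force: [-0.7, -0.8, -0.8]
gripper_width: -0.001
wrist keeper_pivot 0.56 [0.5727 0.1039 0.06  ]
wrist keeper_pin 0.57 [0.5798 0.0447 0.091 ]
side keeper_pivot 0.81 [0.5803 0.1002 0.06  ]
side keeper_pin 0.57 [0.5797 0.0475 0.091 ]
expected pin [0.5787 0.0448 0.085 ] F [-0.7 -0.8 -0.8]
```

View pics/w8c.png

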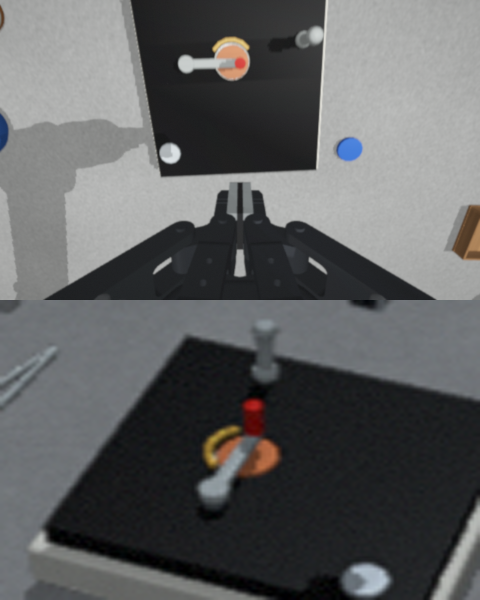

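The keeper arm lies over the flush disc with its pin at crop (239,63). Silver disc, punch and the rest are in place, and the robot is clear. Handing in.

```bash
python3 -c "
from station import bot
print(bot.hand_in())"
```

```text
the job is handed in; nothing more can be done
None
```

The copper disc is in the recess, the keeper is swung fully round over it, and the job was handed in at about 11 s with the robot clear.

- **Disc:** I pushed it across the block with both fingertips, and it dropped in. The wrist and side pictures show it lying flush and flat, and it was still so after the keeper swing.
- **Keeper:** I pushed the red pin with shut fingers until it stopped moving. The force then rose to about 14 N with no further motion, so it is against its stop. The wrist camera puts the pin at (0.580, 0.045), about 1 mm from the expected place.
- **Everything else:** in the last pictures the silver disc and the punch are where they were. The other bench items were never approached.
- **Disagreements:** the side camera's pin and pivot estimates differ from the wrist camera's by about 3 mm and 8 mm. I put that down to detector error, since the force check and the pictures agree on the result. In close wrist views the disc detector marked the pink and blue look-alikes, so I located the disc by its colour there.

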